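# Empty the casserole and hold it over the balance pan

## Robot

A 6-joint arm with a two-finger parallel gripper is mounted at the origin on the work surface. World frame = base frame: x ahead of the robot, y to its left, z up, the work surface at z = 0. Lengths are in m, angles in rad, forces in N, time in s.
With the tool pointing down it reaches from about 0.225 to 0.875 m from the base axis. Payload 3.4 kg.
Tool frame: the origin (TCP) lies at the very end of the fingers, on their centre line; the grasp point (between the pads) lies 19 mm behind it; z points along the fingers, y is the line along which they close (so a half turn about z gives the same grasp; the last joint's range is limited). The gripper opens to 85 mm and grips with 20 to 120 N. Pads are 22 mm wide; open, the fingers measure 114 mm over their backs; the gripper's body (76 mm by 85 mm) begins 54 mm behind the grasp point. The pads swing forward as they close: fully open they stand 13 mm farther back than shut.
Start: joints at [-0.121, 0.276, 1.505, -0, 1.361, -0.121], TCP at [0.575, -0, 0.231] pointing down, gripper open.
Joint ranges: [-2.89, 2.89], [-0.75, 2.08], [0.22, 2.7], [-1.18, 4.32], [0.11, 2.71], [-2.7, 2.7]. Speed limits (rad/s): [2.57, 2.57, 3.14, 3.14, 3.14, 3.14].

## Interface

Orientations are given as a unit quaternion [w, x, y, z].
In Python, from rig import readout, vision, manip gives the robot as it stands.
- The arm moves only by the shell command python3 -m handwheel 'ROWS' [FORCE]. ROWS is JSON, a list of rows, each a list of 3 entries, a list of its own where there are three numbers: the shift along the tool's x, y, z in mm, then the turn, a rotation vector about the tool's x, y, z in units of 6 degrees (1.0 is 6 degrees), then the closure, from -1 (fully open) to 1 (shut), so that 0 is half open. A call has 1 to 20 rows; each row shifts and turns the commanded pose from where the row before left it, along the tool's axes as they then stand; what a row does not reach is not made up. A row lasts 1/8 s, in which the tool goes at most 62.5 mm and 10.7 degrees, less where a joint would pass 70% of its speed; a pose out of reach is approached as far as the arm can. A call is refused whole if a number of a shift passes 62.5 or a number of a turn 1, either way. A call with a gripper value outside its range is refused whole. The fingers move at their own pace and stop on an object; FORCE is the grip in N (left out, the last holds). Time passes only in rows, so rows that do not move let the fingers close. It gives the time, the measured TCP pose, the force, the opening and the grip force at its end, in the units of the state.
- readout.get_state(): the state, without advancing time (a new reading comes with each control period).
- vision.get_image(name): name is "scene" or "side" or "wrist"; returns the picture (480x640x3 uint8, blue, green, red); there is no depth.
- vision.camera_params(name): a dict with "intrinsics" (3x3 intrinsics, pixels), "rvec" (rotation vector, rad) and "tvec" (3), from world to camera coordinates, as OpenCV has them; the wrist camera has in their place "hand_eye" (4x4, takes a point from camera to tool coordinates, whose origin is the TCP and whose axes are the flange's). Camera axes: x right, y down, z forward; pixel columns grow to the right and rows downward; lengths in m; the calibration is good to about 2 mm. A picture is of the moment at which its call begins: read the wrist's pose just before it. camera_params takes no time and is no camera call.
- manip.sign_off(): hands the job in; it is judged then, once.
The state is a dict: "clock": time; "qpos": joint angles; "qd": joint speeds; "effort": joint torques, N m; "position": TCP position; "ee_rot": TCP orientation; "contact_force": force on the tool from outside, world axes, zero at the start; "moment": the same for the moment, N m; "width": finger opening in m; "gripper_force": force on a finger pad.
Only numpy, scipy, OpenCV 4.12 (cv2) and the standard library are available. Lean on these libraries where they do the work, as an engineer would, in place of code of your own. Each camera call takes 0.05 s, during which the arm holds its last target. There are 200 camera calls.

## Task

Pick up the white laboratory casserole, tip all four marble chips out of it into the grey tray, and stand it upright again in the gripper. Then carry it over the test-tube rack and hold it level about one centimetre above the middle of the balance pan, not touching, so that I can zero the balance: finish still holding it there, do not set it down or let go. Nothing may touch the balance or the rack, and leave the jar and the petri dish alone.

Things in the scene. Friction and masses are not known exactly. Their poses are not given: they have to be found in the camera images.
- casserole: White porcelain casserole, 0.2 kg: round open dish, 50 mm wide at the base, 100 at the rim, 46 high, wall and floor 4 mm. Origin: centre of the underside, z up out of the mouth, y along its one handle: a level round bar, 15 mm diameter, axis 43 mm above the underside, ending 135 mm from the dish's axis. Holds the chips; tipping it to about 100 degrees drains it. Starts on the robot's side of the tray.
- handle (a point): Point on the handle's axis to grip at, 95 mm from the dish's axis and 43 mm above the plane of its underside; axes as the casserole's.
- chip1: Marble chip, 16 mm across and 15 mm high, 11 g, loose in the casserole at the start. Origin at the centre of its flat underside; rolls and turns freely.
- chip2: Marble chip, 16 mm across and 15 mm high, 11 g, loose in the casserole at the start. Origin at the centre of its flat underside; rolls and turns freely.
- chip3: Marble chip, 16 mm across and 15 mm high, 11 g, loose in the casserole at the start. Origin at the centre of its flat underside; rolls and turns freely.
- chip4: Marble chip, 16 mm across and 15 mm high, 11 g, loose in the casserole at the start. Origin at the centre of its flat underside; rolls and turns freely.
- tray: Grey plastic open tray, fixed, 140 mm (x) by 180 mm (y), walls 35 mm high and 4 mm thick. Origin at the centre of the underside, z up. It is on one side of the rack, the balance on the other; which side differs.
- balance: White electronic balance, fixed, 200 mm (x) by 150 mm (y) housing, 50 mm high, with a round steel pan of 110 mm diameter on top and a dark keypad. Origin at the centre of the underside, z up; nothing on it is higher than the pan.
- pan (a point): Centre of the top face of the balance's pan, 68 mm above the bench; axes as the balance's.
- rack: Wooden test-tube rack, fixed, 290 mm long (x) by 60 mm (y), with a row of seven glass tubes whose tops are 152 mm above the bench. Stands between tray and balance. Origin at the centre of the underside, z up.
- wide_jar: Bystander: white jar, 56 mm diameter, 75 mm tall, standing loose on the bench between the balance and the robot. Origin at the centre of the underside.
- petri_dish: Bystander: clear petri dish, 90 mm diameter, 15 mm high, lying loose on the bench between the balance and the robot. Origin at the centre of the underside.
Not all that is in view belongs to the job. What is shaped like the casserole but pink or purple is not meant.

How it is judged:
On the way, in this order (a step that is already met when the one before it is completed fails the run):
1. the casserole is tipped and all four chips lie in the tray (angle between casserole's own z axis and vertical above 0.8 rad and x of chip1 in the frame of tray between -0.07 and 0.07 m and y of chip1 in the frame of tray between -0.09 and 0.09 m and z of chip1 in the frame of tray between 0 and 0.035 m and x of chip2 in the frame of tray between -0.07 and 0.07 m and y of chip2 in the frame of tray between -0.09 and 0.09 m and z of chip2 in the frame of tray between 0 and 0.035 m and x of chip3 in the frame of tray between -0.07 and 0.07 m and y of chip3 in the frame of tray between -0.09 and 0.09 m and z of chip3 in the frame of tray between 0 and 0.035 m and x of chip4 in the frame of tray between -0.07 and 0.07 m and y of chip4 in the frame of tray between -0.09 and 0.09 m and z of chip4 in the frame of tray between 0 and 0.035 m), for 0.1 s.
2. the casserole is upright again, off the bench (angle between casserole's own z axis and vertical below 0.25 rad and height (world z) of casserole above 0.05 m), for 0.1 s.
3. the casserole passes over the rack, above its tubes (y of casserole in the frame of rack between -0.06 and 0.06 m and x of casserole in the frame of rack between -0.17 and 0.17 m and height (world z) of casserole above 0.152 m), for 0.05 s.
At the end, for the whole second after the job is handed in: The gripper holds the casserole still and level (within 7 degrees), its underside 2 to 22 mm above the pan and centred on it within 15 mm, touching nothing but the fingers; all four chips lie inside the tray (horizontal distance between casserole and pan below 0.015 m and z of casserole in the frame of pan between 0.002 and 0.022 m and angle between casserole's own z axis and vertical below 0.12 rad and linear speed of casserole below 0.03 m/s and angular speed of casserole below 0.2 rad/s and contact force between the fingers and casserole above 1 N and contact force between casserole and balance below 0.05 N and x of chip1 in the frame of tray between -0.07 and 0.07 m and y of chip1 in the frame of tray between -0.09 and 0.09 m and z of chip1 in the frame of tray between 0 and 0.035 m and x of chip2 in the frame of tray between -0.07 and 0.07 m and y of chip2 in the frame of tray between -0.09 and 0.09 m and z of chip2 in the frame of tray between 0 and 0.035 m and x of chip3 in the frame of tray between -0.07 and 0.07 m and y of chip3 in the frame of tray between -0.09 and 0.09 m and z of chip3 in the frame of tray between 0 and 0.035 m and x of chip4 in the frame of tray between -0.07 and 0.07 m and y of chip4 in the frame of tray between -0.09 and 0.09 m and z of chip4 in the frame of tray between 0 and 0.035 m); the arm keeps its last pose, push and grip.
It fails at once if something touches the balance (over 0.5 N) (contact force between balance and anything else above 0.5 N).
It fails at once if something touches the rack (over 0.5 N) (contact force between rack and anything else above 0.5 N).
It fails at once if the jar or the petri dish is moved by more than 15 mm (distance of any of wide_jar, petri_dish from where it was at the start of the episode above 0.015 m).
It also fails if it takes over 61 s, if anything falls off the work surface, if the arm or the gripper's body presses on something with over 40 N, if the wrist force passes 120 N, or if a joint passes its speed limit or range.

## Working session

There is one attempt and no reset: what is moved stays moved. The work goes in short steps, Python scripts to look and compute and a shell command to move; the robot and the scene stay as the last step left them, time stands still between calls to the robot, and variables do not carry over. Pictures are saved under pics/ and viewed, at most 10 in all, crops included, and the job is handed in when it is done.

```bash
mkdir -p pics; ls
python3 - <<'E'
from rig import readout, vision
import cv2
print(readout.get_state())
for n in ("scene","side"):
    cv2.imwrite(f"pics/{n}0.png",vision.get_image(n)); print(n,vision.camera_params(n))
print(vision.camera_params("wrist"))
E
```

```text
pics
{'clock': 0.0, 'qpos': array([-1.21021300e-01,  2.76644506e-01,  1.50615661e+00,  2.99694449e-05,
        1.36073224e+00, -1.20994201e-01]), 'qd': array([-8.73736686e-04, -1.82298289e-06,  2.43277819e-03, -7.55396453e-04,
       -1.95497787e-03,  3.55923893e-04]), 'effort': array([ 6.20495921e-04, -4.16768074e+01, -2.45808578e+01, -1.52056768e-04,
        1.11346930e-02,  1.69860516e-05]), 'position': array([5.74453574e-01, 5.95799942e-05, 2.30402150e-01]), 'ee_rot': array([-7.72986441e-04,  7.07118248e-01,  7.07094648e-01, -5.86764137e-04]), 'contact_force': array([-0.48827568,  0.17489629,  0.52437333]), 'moment': array([-0.03249341, -0.00193567,  0.0020805 ]), 'gripper_force': 0.0, 'width': 0.08566647529008968}
scene {'intrinsics': array([[477.41860634,   0.        , 317.73311419],
       [  0.        , 477.41860634, 244.67532202],
       [  0.        ,   0.        ,   1.        ]]), 'rvec': array([ 2.32882206,  0.56539782, -0.21255533]), 'tvec': array([-0.40750975, -0.01915745,  1.08864129])}
side {'intrinsics': array([[453.04511077,   0.        , 326.27135391],
       [  0.        , 453.04511077, 243.49899414],
       [  0.        ,   0.        ,   1.        ]]), 'rvec': array([ 0.17823133, -2.88799897,  1.15887183]), 'tvec': array([0.40360843, 0.01209378, 1.05585891])}
{'intrinsics': array([[338.17358712,   0.        , 322.56255527],
       [  0.        , 338.17358712, 243.62249543],
       [  0.        ,   0.        ,   1.        ]]), 'hand_eye': array([[ 7.40972826e-04, -9.50914650e-01, -3.09452387e-01,
         8.05765853e-02],
       [ 9.99999566e-01,  5.30036965e-04,  7.65715823e-04,
         6.06278429e-04],
       [-5.64109189e-04, -3.09452820e-01,  9.50914630e-01,
        -1.42121098e-01],
       [ 0.00000000e+00,  0.00000000e+00,  0.00000000e+00,
         1.00000000e+00]])}
```

View pics/scene0.png

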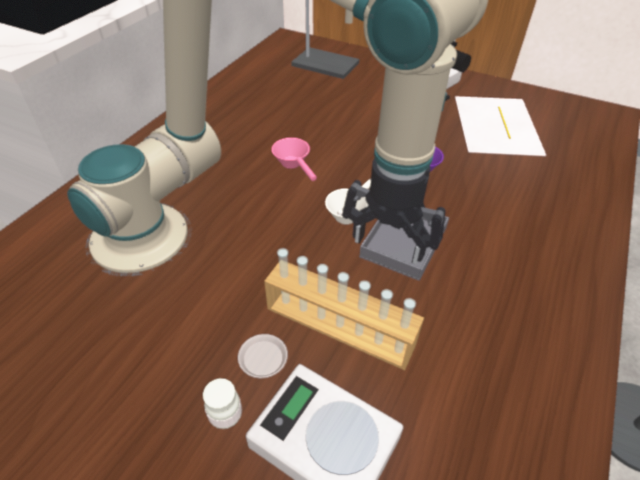

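View pics/side0.png

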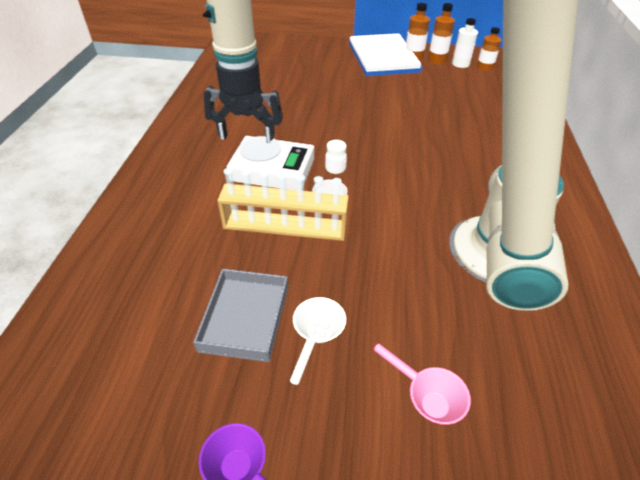

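The scene view shows the balance at the bottom (pan about (342,437)), with the rack above it from (270,290) to (415,340). The side view shows the casserole bowl at (320,319), its handle end at (296,380), and the tray at (243,313). I'll crop both for finer reading.

```bash
python3 - <<'E'
import cv2,numpy as np
s=cv2.imread("pics/side0.png"); c=cv2.imread("pics/scene0.png")
a=cv2.resize(s[260:400,190:360],None,fx=4,fy=4,interpolation=cv2.INTER_CUBIC)
b=cv2.resize(c[240:480,230:430],None,fx=2.5,fy=2.5,interpolation=cv2.INTER_CUBIC)
cv2.imwrite("pics/a.png",a); cv2.imwrite("pics/b.png",b)
E
cat > h.py <<'E'
import numpy as np,cv2
from rig import readout,vision
from scipy.spatial.transform import Rotation as R
def cam(n):
    p=vision.camera_params(n); return p["intrinsics"],cv2.Rodrigues(p["rvec"])[0],p["tvec"]
def px2w(n,uv,z):
    K,Rm,t=cam(n); d=Rm.T@np.linalg.solve(K,[*uv,1]); o=-Rm.T@t
    return o+d*(z-o[2])/d[2]
def proj(n,P):
    K,Rm,t=cam(n); q=(Rm@np.atleast_2d(P).T).T+t; q=q@K.T; return q[:,:2]/q[:,2:]
def tool():
    s=readout.get_state(); w,x,y,z=s["ee_rot"]; return s,R.from_quat([x,y,z,w])
E
python3 - <<'E'
from h import *
for n in("scene","side"):
    K,Rm,t=cam(n); print(n,-Rm.T@t)
E
```

```text
scene [ 0.70304739 -0.49461691  0.78271932]
side [0.33300927 0.76365596 0.76408014]
```

View pics/a.png

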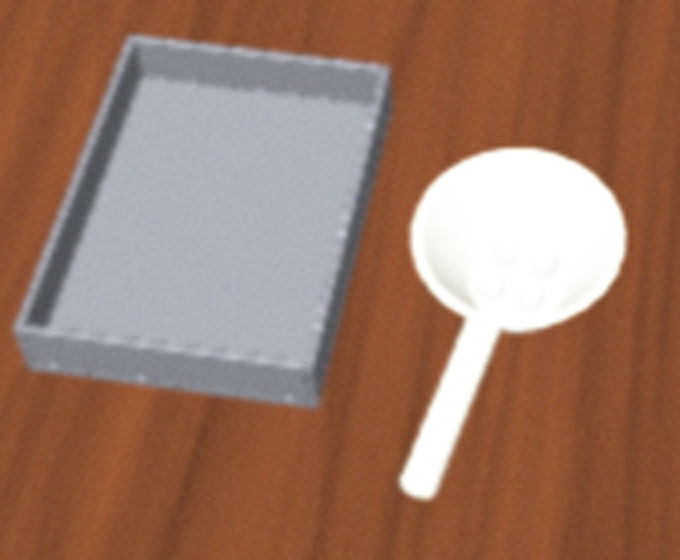

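View pics/b.png

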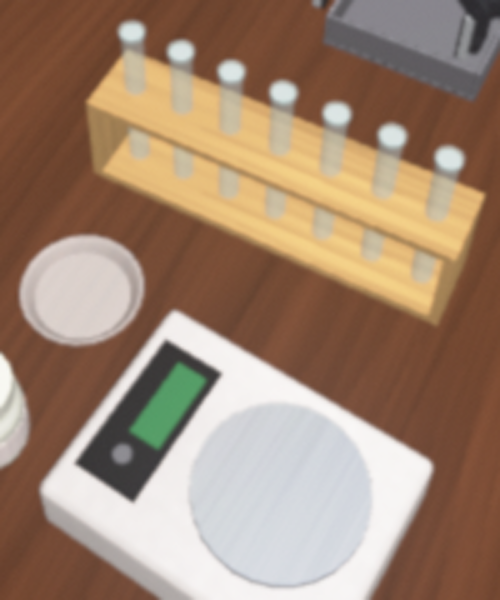

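Crop a shows the casserole rim spanning u 410–627 and v 147–331, the handle running from (487,318) to (420,488), and the tray rim corners. Crop b shows the pan ellipse spanning u 189–372 and v 402–586, and the tube tops from (132,30) to (449,157).

```bash
cat > m.py <<'E'
from h import *
from scipy.optimize import least_squares
A=lambda u,v:(190+(u+.5)/4-.5,260+(v+.5)/4-.5); B=lambda u,v:(230+(u+.5)/2.5-.5,240+(v+.5)/2.5-.5)
def circ(n,pts,z,r):
    P=np.array([px2w(n,p,z)[:2] for p in pts])
    f=least_squares(lambda c:np.hypot(*(P-c[:2]).T)-c[2],[*P.mean(0),r]); g=least_squares(lambda c:np.hypot(*(P-c).T)-r,P.mean(0))
    return f.x.round(4),g.x.round(4)
print("rim",circ("side",[A(*p) for p in [(410,239),(627,240),(520,147),(520,331)]],.046,.05))
print("handle",[px2w("side",A(*p),.043).round(4)[:2] for p in [(484,318),(418,487)]])
t=np.array([px2w("side",A(*p),.035)[:2] for p in [(130,37),(388,66),(318,372),(17,328)]]);print("tray",t.round(4),t.mean(0))
print("pan",circ("scene",[B(*p) for p in [(189,490),(372,497),(285,402),(278,586)]],.068,.055))
print("tubes",[px2w("scene",B(*p),.152).round(4)[:2] for p in [(132,30),(283,91),(449,157)]])
print("bal top",[px2w("scene",B(*p),.05).round(4)[:2] for p in [(176,310),(433,465),(42,490)]])
print("petri",px2w("scene",B(82,288),.012).round(4), "jar",px2w("scene",(221,390),.075).round(4))
E
python3 m.py
```

```text
rim (array([0.3884, 0.2775, 0.0516]), array([0.3884, 0.2776]))
handle [array([0.3987, 0.3224]), array([0.4151, 0.408 ])]
tray [[0.6072 0.1731]
 [0.4698 0.1748]
 [0.4698 0.3548]
 [0.6107 0.3499]] [0.53935802 0.2631452 ]
pan (array([ 0.6123, -0.2242,  0.0548]), array([ 0.6123, -0.2242]))
tubes [array([ 0.3893, -0.0075]), array([ 0.5091, -0.0088]), array([ 0.6289, -0.0092])]
bal top [array([ 0.4948, -0.1395]), array([ 0.6881, -0.1602]), array([ 0.4806, -0.2848])]
petri [ 0.4147 -0.1368  0.012 ] jar [ 0.413  -0.2496  0.075 ]
```

```bash
cat >> h.py <<'E'
def rel(p2,R2,n,p1=None,R1=None):
    "constant row (shift mm, turn units of 6deg) that in n rows takes pose 1 (default: now) to pose 2"
    if p1 is None:
        s,R1=tool(); p1=s["position"]
    rv=(R1.inv()*R2).as_rotvec()/n; S=sum(R.from_rotvec(rv*k).as_matrix() for k in range(n))
    t=np.linalg.solve(S,R1.inv().apply(np.array(p2)-p1))
    return (t*1000).round(1).tolist(),(np.degrees(rv)/6).round(3).tolist()
def pose(az,tilt,grip,back=0.,d=.019):
    "tool x along handle azimuth az deg, pointing tilt deg below the horizontal (az-90); TCP for the grasp point grip"
    a,b=np.radians([az,tilt]); x=np.array([np.cos(a),np.sin(a),0]); p=np.array([np.sin(a),-np.cos(a),0])
    z=p*np.cos(b)-np.array([0,0,np.sin(b)]); return np.array(grip)+(d-back)*z, R.from_matrix(np.c_[x,np.cross(z,x),z])
E
python3 - <<'E'
from h import *
g=[.407,.371,.043]
p,r=pose(79,45,g,.09,.017); up=p+[0,0,.08]
print(p, rel(up,r,12)); print(rel(p,r,5,up,r))
E
```

```text
[0.35632959 0.38084933 0.0946188 ] ([30.2, -21.7, -3.4], [-0.624, -0.06, 0.145])
([0.0, -11.3, 11.3], [0.0, 0.0, 0.0])
```

```bash
python3 -m handwheel '[[[30.2,-21.7,-3.4],[-0.624,-0.06,0.145],0.3],[[30.2,-21.7,-3.4],[-0.624,-0.06,0.145],0.3],[[30.2,-21.7,-3.4],[-0.624,-0.06,0.145],0.3],[[30.2,-21.7,-3.4],[-0.624,-0.06,0.145],0.3],[[30.2,-21.7,-3.4],[-0.624,-0.06,0.145],0.3],[[30.2,-21.7,-3.4],[-0.624,-0.06,0.145],0.3],[[30.2,-21.7,-3.4],[-0.624,-0.06,0.145],0.3],[[30.2,-21.7,-3.4],[-0.624,-0.06,0.145],0.3],[[30.2,-21.7,-3.4],[-0.624,-0.06,0.145],0.3],[[30.2,-21.7,-3.4],[-0.624,-0.06,0.145],0.3],[[30.2,-21.7,-3.4],[-0.624,-0.06,0.145],0.3],[[30.2,-21.7,-3.4],[-0.624,-0.06,0.145],0.3],[[0,0,0],[0,0,0],0.3],[[0,0,0],[0,0,0],0.3]]' 120
python3 - <<'E'
from h import *
p,r=pose(79,45,[.407,.371,.043],.09,.017)
s,q=tool(); print(s["qpos"].round(2),s["position"],p); print(rel(p,r,5))
import cv2; cv2.imwrite("pics/w1.png",vision.get_image("wrist"))
E
```

```text
clock: 1.85
position: [0.3564, 0.3806, 0.1741]
ee_rot: [0.296, 0.713, 0.588, 0.243]
contact_force: [-0.0, -0.4, 0.9]
width: 0.0299
gripper_force: 0.0
[ 1.18  0.24  2.02 -0.99  0.98  2.  ] [0.35637527 0.38060621 0.17409649] [0.35632959 0.38084933 0.0946188 ]
([0.1, -11.3, 11.2], [0.002, 0.002, 0.002])
```

View pics/w1.png

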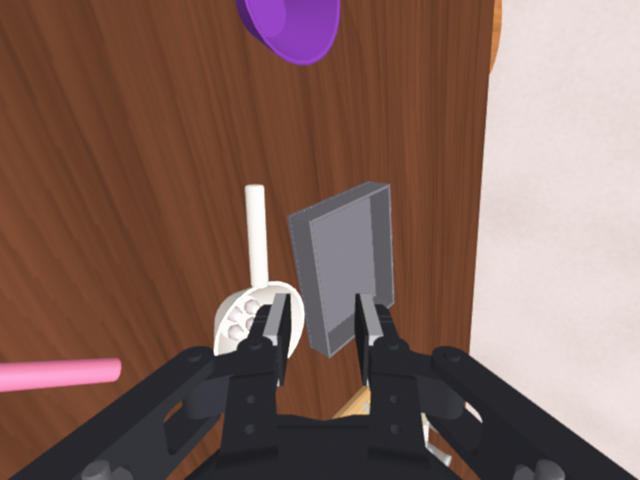

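The wrist view shows the handle running from its end at (255,187) to its root at (259,283), with the chips in the bowl. I'll compare that with my estimate.

Run:
```python
from h import *
w=vision.camera_params("wrist"); K=w["intrinsics"]; H=w["hand_eye"]; s,q=tool(); M=q.as_matrix()
def b(uv,z):
    d=M@H[:3,:3]@np.linalg.solve(K,[*uv,1]); o=s["position"]+M@H[:3,3]; return (o+d*(z-o[2])/d[2]).round(4)
print([b(u,.043) for u in [(255,187),(257,235),(259,282)]], [b(u,.0464) for u in[(303,320)]])
```

```text
[array([0.4182, 0.4087, 0.043 ]), array([0.4096, 0.3694, 0.043 ]), array([0.4004, 0.3275, 0.043 ])] [array([0.4362, 0.2629, 0.0464])]
```

```bash
python3 -m handwheel '[[[0.2,-11.1,11.4],[0,0,0],0.3],[[0.2,-11.1,11.4],[0,0,0],0.3],[[0.2,-11.1,11.4],[0,0,0],0.3],[[0.2,-11.1,11.4],[0,0,0],0.3],[[0.2,-11.1,11.4],[0,0,0],0.3],[[0,0,0],[0,0,0],0.3]]'
python3 - <<'E'
from h import *
p,r=pose(78.5,45,[.4085,.371,.043],0,.017)
print(rel(p,r,9))
E
```

```text
clock: 2.65
position: [0.3586, 0.3801, 0.0949]
ee_rot: [0.296, 0.713, 0.587, 0.243]
contact_force: [-0.6, 0.4, 1.0]
width: 0.0298
gripper_force: 0.0
([0.1, -0.1, 10.0], [0.001, -0.004, 0.005])
```

```bash
python3 -m handwheel '[[[0.1,-0.1,10],[0,0,0],0.3],[[0.1,-0.1,10],[0,0,0],0.3],[[0.1,-0.1,10],[0,0,0],0.3],[[0.1,-0.1,10],[0,0,0],0.3],[[0.1,-0.1,10],[0,0,0],0.3],[[0.1,-0.1,10],[0,0,0],0.3],[[0.1,-0.1,10],[0,0,0],0.3],[[0.1,-0.1,10],[0,0,0],0.3],[[0.1,-0.1,10],[0,0,0],0.3],[[0,0,0],[0,0,0],0.3],[[0,0,0],[0,0,0],0.3]]'
python3 - <<'E'
from h import *
s,q=tool(); print(q.as_matrix().round(3),s["qpos"].round(2))
a=cv2.resize(vision.get_image("side")[250:420,240:410],None,fx=3.5,fy=3.5,interpolation=cv2.INTER_CUBIC); cv2.imwrite("pics/g.png",a)
E
```

```text
clock: 4.03
position: [0.4098, 0.3854, 0.053]
ee_rot: [0.293, 0.723, 0.586, 0.219]
contact_force: [-0.3, 0.0, -0.1]
width: 0.0301
gripper_force: 0.0
[[ 0.216  0.719  0.661]
 [ 0.976 -0.141 -0.167]
 [-0.027  0.681 -0.732]] [ 1.06  0.46  2.07 -1.18  0.79  2.22]
```

View pics/g.png

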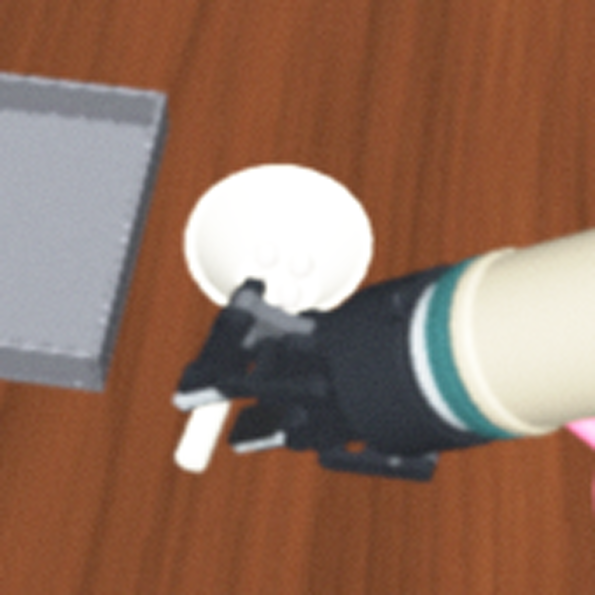

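j4 is at its lower limit (-1.18), so this tilt can't be reached here. I'll identify the arm's kinematics from the readings so I can check poses before moving.

```bash
cat > log.py <<'E'
import json; from h import *
s,q=tool(); open("log.jsonl","a").write(json.dumps([s["qpos"].tolist(),s["position"].tolist(),q.as_matrix().tolist()])+"\n")
E
python3 log.py
python3 -m handwheel '[[[0,0,-20],[0,0,0],0.3],[[0,0,-30],[0,0,0],0.3],[[0,0,-20],[0,0,0],0.3],[[0,0,0],[0,0,0],0.3],[[0,0,0],[0,0,0],0.3]]'; python3 log.py
python3 -m handwheel '[[[0,14,-14],[0,0,0],0.3],[[0,14,-14],[0,0,0],0.3],[[0,14,-14],[0,0,0],0.3],[[0,0,0],[1,0,0],0.3],[[0,0,0],[1,0,0],0.3],[[0,0,0],[1,0,0],0.3],[[0,0,0],[0,0,0],0.3],[[0,0,0],[0,0,0],0.3]]'; python3 log.py
cat > kin.py <<'E'
import json; from h import *; from scipy.optimize import least_squares
Rz=lambda a:R.from_euler("z",a).as_matrix(); Ry=lambda a:R.from_euler("y",a).as_matrix()
def fk(q,P):
    a1,e,d1,L2,a3,L3,a5,L=P; F=Rz(q[0])@Ry(q[1]+q[2]); W=Rz(q[3])@Ry(q[4])
    return Rz(q[0])@(np.array([a1,e,d1])+Ry(q[1])@[0,0,L2])+F@np.array([a3,0,L3])+F@W@[a5,0,L], F@W@Rz(q[5])@Rz(np.pi/2)
D=[([-0.12102,.276645,1.506157,3e-5,1.360732,-.120994],[.574454,.00006,.230402],None),([1.18,.24,2.02,-.99,.98,2.0],[.356375,.380606,.174096],None)]+[json.loads(l) for l in open("log.jsonl")]
W=[1,.2]+[1]*9
f=least_squares(lambda P:np.concatenate([w*(fk(d[0],P)[0]-d[1]) for d,w in zip(D,W)]+[1e-3*(np.array(P)-[0,.07,.25,.4,0,.4,0,.2])]),[0,.07,.25,.4,0,.4,0,.2]); P=f.x
lo=np.array([-2.89,-.75,.22,-1.18,.11,-2.7])+.03; hi=np.array([2.89,2.08,2.7,4.32,2.71,2.7])-.03
def ik(p,r,q0):
    r=r.as_matrix()
    g=least_squares(lambda q:np.r_[(fk(q,P)[0]-p)*3,(fk(q,P)[1]-r).ravel()],np.clip(q0,lo+1e-3,hi-1e-3),bounds=(lo,hi))
    return g.x, np.sqrt(2*g.cost)
if __name__=="__main__":
    print(P.round(4)); 
    for d in D: print((np.array(fk(d[0],P)[0])-d[1]).round(4), 0 if d[2] is None else abs(fk(d[0],P)[1]-d[2]).max().round(4))
E
python3 kin.py
```

```text
clock: 4.7
position: [0.3635, 0.3969, 0.1039]
ee_rot: [0.293, 0.723, 0.586, 0.219]
contact_force: [0.1, 0.2, -0.1]
width: 0.0301
gripper_force: 0.0
clock: 5.7
position: [0.3658, 0.397, 0.1625]
ee_rot: [0.177, 0.76, 0.613, 0.124]
contact_force: [-0.3, 0.1, 0.3]
width: 0.0301
gripper_force: 0.0
[2.000e-04 6.940e-02 1.371e-01 6.291e-01 6.030e-02 4.211e-01 1.000e-04
 3.644e-01]
[-0. -0. -0.] 0
[-0.0009  0.0001  0.0026] 0
[ 0. -0. -0.] 0.0
[ 0.  0. -0.] 0.0
[ 0.  0. -0.] 0.0
```

```bash
cat > scan.py <<'E'
from kin import *
q0=tool()[0]["qpos"]; g=np.array([.4085,.371,.043]); tray=np.array([.54,.264]); pan=np.array([.612,-.224])
u=lambda a:np.array([np.cos(np.radians(a)),np.sin(np.radians(a))])
for flip in(0,180):
  for b in(45,50,55,60,65,70,80,90):
    e,best=1,None
    for s in([0]*6,[0,0,0,1.5,0,-1.5],[0,0,0,3,0,-3]):
        q,c=ik(*pose(78.5+flip,b,g,0,.017),q0+s)
        if c<e: e,best=c,q
    if e>.003: continue
    print("GRASP",flip,b,best.round(2))
    for sg in(1,-1):
      for yaw in range(0,360,20):     # handle azimuth while tipping
        m=sg*(u(yaw-90) if not flip else u(yaw+90)); c=tray-.025*m; gp=[*(c+.095*u(yaw)),.10]
        q=best; ok=[]; gr0=np.array([*(c+.095*u(yaw)),.20]); 
        for k in np.linspace(0,1,6):
            a=78.5+k*((yaw-78.5+180)%360-180); gg=(1-k)*(g+[0,0,.12])+k*gr0
            q,er=ik(*pose(a+flip,b,gg),q); ok.append(er)
        for t in range(10,101,15):
            q,er=ik(*pose(yaw+flip,b+sg*t,np.array(gp)+[0,0,.05*(1-t/100)]),q); ok.append(er)
        if max(ok)<.004: print("  tip",sg,yaw,q.round(2))
    for yaw in range(0,360,20):
        q,er=ik(*pose(yaw+flip,b,[*(pan+.095*u(yaw)),.121]),best)
        if er<.004: print("  final",yaw,q.round(2))
E
python3 scan.py
```

```text
GRASP 0 55 [ 0.94  0.44  2.1  -1.09  0.63  2.06]
  tip 1 0 [-0.15  0.72  1.74  1.18  1.32  0.7 ]
  tip 1 20 [-0.06  0.8   1.5   0.98  1.55  0.75]
  tip 1 40 [0.04 0.89 1.28 0.83 1.79 0.73]
  tip 1 60 [0.16 0.96 1.1  0.68 2.01 0.66]
  tip 1 80 [0.27 1.01 0.98 0.5  2.18 0.5 ]
  tip 1 100 [0.39 1.02 0.95 0.26 2.28 0.26]
  tip 1 120 [ 0.51  1.    1.   -0.02  2.27 -0.02]
  tip 1 140 [ 0.61  0.95  1.14 -0.28  2.16 -0.27]
  tip 1 160 [ 0.71  0.87  1.33 -0.5   1.97 -0.44]
  tip 1 180 [ 0.79  0.79  1.55 -0.7   1.74 -0.54]
  tip 1 200 [ 0.85  0.7   1.8  -0.93  1.49 -0.56]
  tip 1 320 [-0.2   0.58  2.24  1.9   1.    0.34]
  tip 1 340 [-0.2   0.64  1.99  1.47  1.12  0.57]
  final 0 [-0.13  0.61  1.45 -0.69  1.1   1.76]
  final 20 [-0.12  0.52  1.63 -0.75  0.84  1.58]
  final 40 [-0.14  0.42  1.81 -0.79  0.57  1.33]
  final 60 [-0.23  0.34  1.96 -0.6   0.3   0.82]
  final 80 [-0.38  0.29  2.05  0.53  0.23 -0.68]
  final 100 [-0.55  0.27  2.08  0.93  0.49 -1.5 ]
  final 120 [-0.7   0.31  2.02  0.86  0.79 -1.84]
  final 140 [-0.79  0.38  1.9   0.72  1.06 -2.08]
  final 160 [-0.81  0.46  1.73  0.56 
[... 11987 characters left out ...]
.  ]
  tip 1 320 [ 0.42  1.28  0.86 -0.91  2.57 -0.74]
  tip 1 340 [ 0.54  1.25  0.94 -1.11  2.38 -0.83]
  tip -1 20 [-0.09  1.09  1.48  1.28  1.95 -2.59]
  tip -1 40 [ 0.02  1.16  1.24  1.15  2.15 -2.46]
  tip -1 60 [ 0.14  1.22  1.04  1.03  2.36 -2.4 ]
  tip -1 80 [ 0.26  1.27  0.9   0.86  2.56 -2.45]
  final 0 [-0.4   0.6   1.28  0.    1.25 -1.97]
  final 20 [-0.36  0.58  1.33  0.    1.23 -2.28]
  final 40 [-0.33  0.55  1.39  0.    1.2  -2.6 ]
  final 260 [-0.59  0.51  1.46 -0.    1.17 -0.42]
  final 280 [-0.57  0.55  1.39 -0.    1.2  -0.74]
  final 300 [-0.53  0.58  1.32 -0.    1.23 -1.05]
  final 320 [-0.49  0.6   1.28  0.    1.25 -1.36]
  final 340 [-0.44  0.61  1.27  0.    1.26 -1.67]
```

Run:
```python
from kin import *
g=[.4085,.371,.043]; q=tool()[0]["qpos"]
a=pose(78.5,60,g,.08,.017); b=pose(78.5,60,g,0,.017)
print(ik(*a,q),ik(*b,q)); print(rel(*a,6)); print(rel(*b,8,*a)); print("purple",px2w("side",(233,450),.046))
```

```text
(array([ 0.97054736,  0.29176925,  2.01188445, -0.73109921,  0.76131488,
        1.69302061]), np.float64(3.0116220224464103e-11)) (array([ 0.89176959,  0.41483676,  2.06394546, -0.90105645,  0.60188042,
        1.83681948]), np.float64(4.823866552340895e-09))
([-2.6, -2.6, 10.9], [-0.141, 0.055, -0.005])
([0.0, -0.0, 10.0], [0.0, 0.0, 0.0])
purple [0.48856196 0.53145066 0.046     ]
```

```bash
python3 -m handwheel '[[[-2.6,-2.6,10.9],[-0.141,0.055,-0.005],0.3],[[-2.6,-2.6,10.9],[-0.141,0.055,-0.005],0.3],[[-2.6,-2.6,10.9],[-0.141,0.055,-0.005],0.3],[[-2.6,-2.6,10.9],[-0.141,0.055,-0.005],0.3],[[-2.6,-2.6,10.9],[-0.141,0.055,-0.005],0.3],[[-2.6,-2.6,10.9],[-0.141,0.055,-0.005],0.3],[[0,0,0],[0,0,0],0.3],[[0,0,10],[0,0,0],0.3],[[0,0,10],[0,0,0],0.3],[[0,0,10],[0,0,0],0.3],[[0,0,10],[0,0,0],0.3],[[0,0,10],[0,0,0],0.3],[[0,0,10],[0,0,0],0.3],[[0,0,10],[0,0,0],0.3],[[0,0,10],[0,0,0],0.3],[[0,0,0],[0,0,0],0.3],[[0,0,0],[0,0,0],0.3]]'
python3 log.py
python3 - <<'E'
from h import *
s,q=tool(); p,r=pose(78.5,60,[.4085,.371,.043],0,.017); print((s["position"]-p).round(4),np.degrees((q.inv()*r).magnitude()),s["qpos"].round(2))
a=cv2.resize(vision.get_image("side")[280:400,250:370],None,fx=5,fy=5,interpolation=cv2.INTER_CUBIC); cv2.imwrite("pics/g2.png",a)
E
```

```text
clock: 7.82
position: [0.4173, 0.3711, 0.0293]
ee_rot: [0.199, 0.748, 0.611, 0.165]
contact_force: [0.1, -0.1, 0.5]
width: 0.0302
gripper_force: 0.0
[0.0005 0.0018 0.001 ] 0.1772448519167205 [ 0.89  0.41  2.06 -0.9   0.6   1.83]
```

View pics/g2.png

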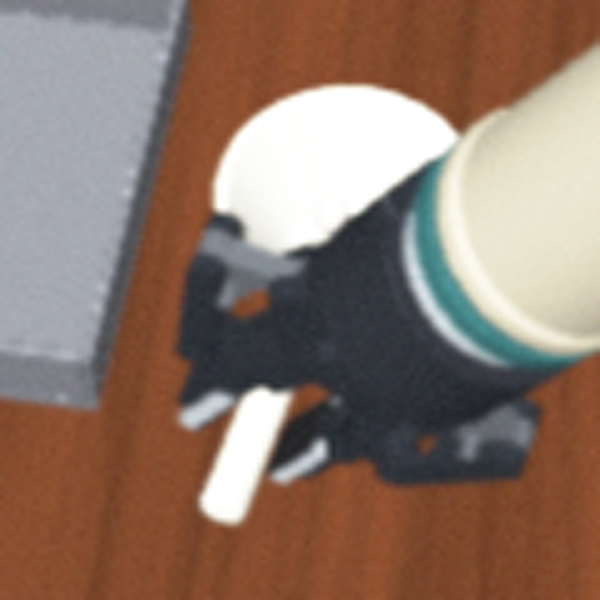

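The handle (crop (230,510) to (275,390)) runs between the two fingertips at (205,405) and (300,460), so I'll close and lift.

```bash
python3 -m handwheel '[[[0,0,0],[0,0,0],0.5],[[0,0,0],[0,0,0],0.7],[[0,0,0],[0,0,0],1],[[0,0,0],[0,0,0],1],[[0,0,0],[0,0,0],1],[[0,0,0],[0,0,0],1]]' 120
python3 - <<'E'
from kin import *
s,q=tool(); p=s["position"]; gp=p-.019*q.as_matrix()[:,2]; print("grasp pt",gp.round(4))
up=p+[0,0,.11]
h=np.array([.199,.98]); c=np.array([.515,.267]); tg=np.array([*(c+.095*h),.15]); 
T=pose(78.5,60,tg); print(rel(up,q,8)); print(rel(*T,8,up,q)); print(T[0],ik(*T,s["qpos"]))
q1=s["qpos"]
for t in range(0,101,20):
    q1,e=ik(*pose(78.5,60+t,[tg[0],tg[1],.15-.05*t/100]),q1); print(t,q1.round(2),round(e,4))
E
```

```text
clock: 8.62
position: [0.4174, 0.3715, 0.0294]
ee_rot: [0.199, 0.748, 0.611, 0.165]
contact_force: [-1.2, 3.2, 2.3]
width: 0.0111
gripper_force: 117.3
grasp pt [0.408  0.3733 0.0458]
([0.0, 6.9, -11.9], [0.0, 0.0, 0.0])
([1.5, 13.3, 8.5], [-0.0, -0.005, -0.0])
[0.54321428 0.358206   0.13354552] (array([ 0.69525768,  0.34455124,  1.80301686, -0.61253915,  0.74644467,
        1.30117715]), np.float64(2.085641120424032e-11))
0 [ 0.7   0.34  1.8  -0.61  0.75  1.3 ] 0.0
20 [ 0.55  0.4   1.62 -0.14  1.    0.82] 0.0
40 [0.43 0.52 1.43 0.11 1.33 0.6 ] 0.0
60 [0.34 0.69 1.24 0.26 1.67 0.51] 0.0
80 [0.29 0.87 1.09 0.4  1.97 0.49] 0.0
100 [0.26 1.05 0.97 0.55 2.23 0.53] 0.0
```

```bash
python3 -m handwheel '[[[0,1.5,-2.5],[0,0,0],1],[[0,3,-5.5],[0,0,0],1],[[0,6.9,-11.9],[0,0,0],1],[[0,6.9,-11.9],[0,0,0],1],[[0,0,0],[0,0,0],1],[[0,0,0],[0,0,0],1]]'
python3 - <<'E'
from h import *
a=vision.get_image("side")[240:400,230:390];b=vision.get_image("scene")[120:280,300:460]
f=lambda x:cv2.resize(x,(400,400),interpolation=cv2.INTER_CUBIC)
cv2.imwrite("pics/l.png",np.hstack([f(a),f(b)]))
E
```

```text
clock: 9.38
position: [0.4168, 0.3705, 0.0655]
ee_rot: [0.199, 0.748, 0.611, 0.164]
contact_force: [-0.0, -0.1, -2.7]
width: 0.0113
gripper_force: 117.5
```

View pics/l.png

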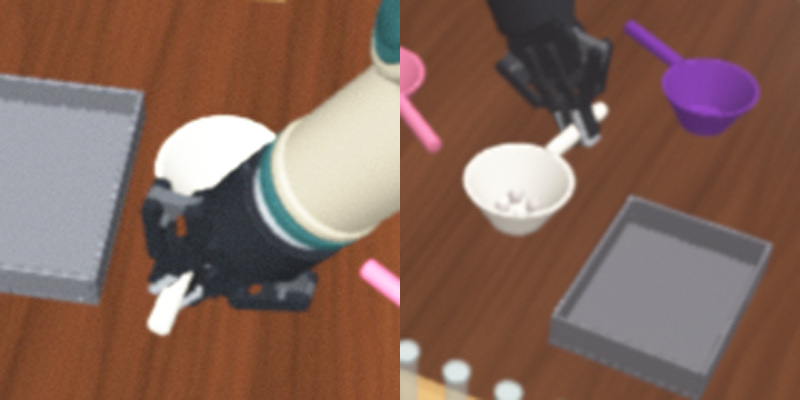

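The casserole is off the bench, about level, with the chips still inside (right half, bowl at (520,190)). Next I carry it over the tray.

```bash
python3 -m handwheel '[[[0,6.9,-11.9],[0,0,0],1],[[0,6.9,-11.9],[0,0,0],1],[[0,6.9,-11.9],[0,0,0],1],[[0,6.9,-11.9],[0,0,0],1],[[0,6.9,-11.9],[0,0,0],1],[[0.5,4,3],[0,0,0],1],[[1.5,10,7],[0,0,0],1],[[1.5,13.3,8.5],[0,0,0],1],[[1.5,13.3,8.5],[0,0,0],1],[[1.5,13.3,8.5],[0,0,0],1],[[1.5,13.3,8.5],[0,0,0],1],[[1.5,13.3,8.5],[0,0,0],1],[[1,9,6],[0,0,0],1],[[0.5,4,3],[0,0,0],1],[[0,0,0],[0,0,0],1],[[0,0,0],[0,0,0],1]]'; python3 log.py
python3 - <<'E'
from kin import *
s,q=tool(); tg=np.array([.515+.095*.199,.267+.095*.98]); o=pose(78.5,60,[*tg,.15]); print(s["position"],rel(*o,1))
for t0,t1,n in((0,48,8),(48,78,10),(78,102,8)):
    f=lambda t:pose(78.5,60+t,[*tg,.15-.05*t/100]); print(t0,t1,n,rel(*f(t1),n,*f(t0)))
E
```

```text
clock: 11.48
position: [0.5285, 0.3594, 0.1281]
ee_rot: [0.199, 0.748, 0.612, 0.165]
contact_force: [-1.1, 0.2, -3.6]
width: 0.011
gripper_force: 117.6
[0.52846935 0.35939004 0.12809026] ([1.8, 15.4, 2.6], [-0.005, -0.028, 0.002])
0 48 8 ([-0.0, -2.5, 2.9], [1.0, -0.0, -0.0])
48 78 10 ([0.0, -0.2, 1.3], [0.5, 0.0, -0.0])
78 102 8 ([-0.0, 0.3, 0.8], [0.5, -0.0, -0.0])
```

```bash
python3 -m handwheel '[[[0.9,7.7,1.3],[0,0,0],1],[[0.9,7.7,1.3],[0,0,0],1],[[0,-2.5,2.9],[1,0,0],1],[[0,-2.5,2.9],[1,0,0],1],[[0,-2.5,2.9],[1,0,0],1],[[0,-2.5,2.9],[1,0,0],1],[[0,-2.5,2.9],[1,0,0],1],[[0,-2.5,2.9],[1,0,0],1],[[0,-2.5,2.9],[1,0,0],1],[[0,-2.5,2.9],[1,0,0],1],[[0,0,0],[0,0,0],1]]'; python3 log.py
python3 - <<'E'
from kin import *
s,q=tool(); tg=np.array([.515+.095*.199,.267+.095*.98])
f=lambda t:pose(78.5,60+t,[*tg,.15-.05*t/100]); p,r=f(48); print(s["position"]-p,(q.inv()*r).as_rotvec(True), s["qpos"].round(2))
E
```

```text
clock: 12.85
position: [0.5308, 0.3603, 0.1068]
ee_rot: [-0.121, 0.765, 0.625, -0.098]
contact_force: [-0.6, 0.6, -3.1]
width: 0.0112
gripper_force: 117.7
[ 0.00269446 -0.00098399 -0.00111992] [ 0.08860762 -0.09557769  0.03285337] [0.39 0.59 1.35 0.17 1.47 0.55]
```

```bash
python3 -m handwheel '[[[0,-0.2,1.3],[0.5,0,0],1],[[0,-0.2,1.3],[0.5,0,0],1],[[0,-0.2,1.3],[0.5,0,0],1],[[0,-0.2,1.3],[0.5,0,0],1],[[0,-0.2,1.3],[0.5,0,0],1],[[0,-0.2,1.3],[0.5,0,0],1],[[0,-0.2,1.3],[0.5,0,0],1],[[0,-0.2,1.3],[0.5,0,0],1],[[0,-0.2,1.3],[0.5,0,0],1],[[0,-0.2,1.3],[0.5,0,0],1],[[0,0.3,0.8],[0.5,0,0],1],[[0,0.3,0.8],[0.5,0,0],1],[[0,0.3,0.8],[0.5,0,0],1],[[0,0.3,0.8],[0.5,0,0],1],[[0,0.3,0.8],[0.5,0,0],1],[[0,0.3,0.8],[0.5,0,0],1],[[0,0.3,0.8],[0.5,0,0],1],[[0,0.3,0.8],[0.5,0,0],1],[[0,0,0],[0,0,0],1],[[0,0,0],[0,0,0],1]]'
python3 - <<'E'
from h import *
a=vision.get_image("side")[230:410,180:360];b=vision.get_image("scene")[110:290,310:490]
f=lambda x:cv2.resize(x,(400,400),interpolation=cv2.INTER_CUBIC)
cv2.imwrite("pics/t.png",np.hstack([f(a),f(b)])); print(tool()[0]["qpos"].round(2))
E
```

```text
clock: 15.35
position: [0.5161, 0.364, 0.0931]
ee_rot: [-0.455, 0.626, 0.513, -0.371]
contact_force: [-0.3, -0.0, -2.8]
width: 0.0111
gripper_force: 118.0
[0.26 1.06 0.96 0.57 2.26 0.53]
```

View pics/t.png

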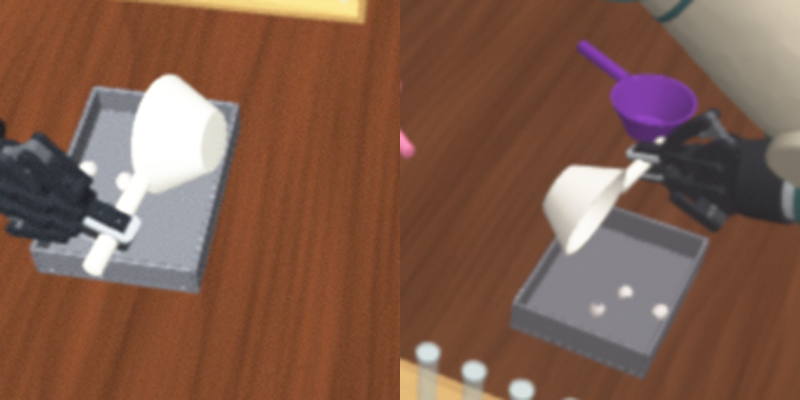

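Three chips show in the tray in the scene half ((598,310), (625,292), (660,311)), and the fourth may be hidden behind the dish. I'll tip a little further with a small shake, then locate chips by image code.

```bash
python3 -m handwheel '[[[0,0.3,0.8],[0.7,0,0],1],[[0,0.3,0.8],[0.7,0,0],1],[[0,0,0],[0.7,0,0],1],[[0,0,0],[-0.5,0,0],1],[[0,0,0],[0.5,0,0],1],[[0,0,0],[0,0,0],1],[[0,0,0],[0,0,0],1],[[0,0,0],[0,0,0],1]]'; python3 log.py
cat > chips.py <<'E'
from h import *
def chips(n):
    im=vision.get_image(n); hsv=cv2.cvtColor(im,cv2.COLOR_BGR2HSV)
    q=proj(n,[[.472,.176,.02],[.608,.176,.02],[.608,.352,.02],[.472,.352,.02]])
    m=np.zeros(im.shape[:2],np.uint8); cv2.fillConvexPoly(m,q.astype(np.int32),255)
    g=cv2.cvtColor(im,cv2.COLOR_BGR2GRAY); med=np.median(g[m>0])
    b=((g>med+22)&(m>0)).astype(np.uint8); k,_,st,ct=cv2.connectedComponentsWithStats(b)
    print(n,med,[(st[i,4],ct[i].round(0).tolist(),px2w(n,ct[i],.008).round(3)[:2].tolist()) for i in range(1,k) if st[i,4]>12])
for n in("scene","side"): chips(n)
E
python3 chips.py
```

```text
clock: 16.45
position: [0.5147, 0.3643, 0.0923]
ee_rot: [-0.521, 0.572, 0.469, -0.425]
contact_force: [-0.2, -0.3, -2.7]
width: 0.0115
gripper_force: 118.6
scene 129.0 [(np.int32(193), [389.0, 211.0], [0.477, 0.336]), (np.int32(35), [411.0, 241.0], [0.557, 0.267]), (np.int32(31), [399.0, 249.0], [0.542, 0.231]), (np.int32(44), [427.0, 250.0], [0.597, 0.257])]
side 167.0 [(np.int32(1980), [252.0, 303.0], [0.533, 0.232]), (np.int32(50), [219.0, 305.0], [0.598, 0.247])]
```

```bash
python3 -m handwheel '[[[0,-10,0],[0,0,0],1],[[0,-16,0],[0,0,0],1],[[0,-16,0],[0,0,0],1],[[0,-16,0],[0,0,0],1],[[0,-16,0],[0,0,0],1],[[0,-16,0],[0,0,0],1],[[0,0,0],[0,0,0],1],[[0,0,0],[0,0,0],1]]'; python3 log.py; python3 chips.py
python3 - <<'E'
from h import *
for n in("scene","side"): cv2.imwrite(f"pics/{n}_up.png",vision.get_image(n))
E
```

```text
clock: 17.55
position: [0.5063, 0.3657, 0.1813]
ee_rot: [-0.521, 0.572, 0.469, -0.426]
contact_force: [-1.3, 0.4, -2.9]
width: 0.0112
gripper_force: 118.6
scene 133.0 [(np.int32(36), [411.0, 241.0], [0.558, 0.267]), (np.int32(31), [399.0, 249.0], [0.542, 0.231]), (np.int32(45), [427.0, 249.0], [0.597, 0.257])]
side 163.0 [(np.int32(787), [238.0, 296.0], [0.566, 0.219]), (np.int32(45), [249.0, 300.0], [0.541, 0.225])]
```

```bash
python3 -m handwheel '[[[0,0,12],[0,0,0],1],[[0,0,16],[0,0,0],1],[[0,0,16],[0,0,0],1],[[0,0,16],[0,0,0],1],[[0,0,16],[0,0,0],1],[[0,0,12],[0,0,0],1],[[0,0,0],[0,0,0],1],[[0,0,0],[0,0,0],1]]'; python3 log.py; python3 chips.py
python3 - <<'E'
from h import *
a=vision.get_image("side")[210:410,170:370];b=vision.get_image("scene")[110:310,310:510]
f=lambda x:cv2.resize(x,(400,400),interpolation=cv2.INTER_CUBIC)
cv2.imwrite("pics/t2.png",np.hstack([f(a),f(b)])); print(tool()[0]["qpos"].round(2))
E
```

```text
clock: 18.75
position: [0.4209, 0.383, 0.1733]
ee_rot: [-0.522, 0.572, 0.469, -0.425]
contact_force: [0.2, 0.8, -2.6]
width: 0.0113
gripper_force: 118.6
scene 133.0 [(np.int32(36), [411.0, 241.0], [0.558, 0.267]), (np.int32(31), [399.0, 249.0], [0.542, 0.231]), (np.int32(45), [427.0, 249.0], [0.597, 0.257])]
side 109.0 [(np.int32(37), [230.0, 281.0], [0.592, 0.182]), (np.int32(520), [269.0, 292.0], [0.503, 0.2]), (np.int32(1472), [237.0, 337.0], [0.542, 0.314])]
[0.3  0.97 1.2  0.7  2.31 0.56]
```

Run:
```python
from h import *
im=cv2.cvtColor(vision.get_image("side"),cv2.COLOR_BGR2GRAY); print(im[272:290,218:246])
print(proj("side",[[.592,.19,.008],[.604,.178,.035],[.604,.178,0.004]]).round(1))
```

```text
[[ 86  91 116 145 132 104 108 121 127 124 123 121 122 126 128 133 136 138
  136 135 128 134 143 149 150 154 160 154]
 [ 85  95 126 140 112  87 102 116 123 125 121 123 124 121 123 121 125 126
  122 123 123 126 131 130 129 137 138 135]
 [ 84 107 131 129  94  79  95 117 121 124 124 123 122 125 122 124 123 125
  123 126 124 124 123 122 124 127 122 122]
 [ 70  98 127 112  83  77  95 117 120 121 125 124 123 122 125 124 122 122
  116 119 117 120 120 121 124 123 123 128]
 [ 48  60  73  69  64  74  87 106 121 119 123 126 122 122 125 126 122 110
   95  95 100 107 114 120 120 123 124 122]
 [ 43  42  39  42  45  62  77 101 122 119 122 125 120 122 121 122 113  92
   71  65  72  79  91 109 118 123 126 123]
 [ 46  44  42  34  35  48  70 103 125 129 125 126 130 125 123 118 101  80
   62  61  60  61  67  80 102 121 142 157]
 [ 55  51  49  41  34  46  80 114 144 146 140 144 146 133 124 116  93  79
   71  65  60  55  52  55  79 118 185 224]
 [ 63  59  58  40  30  44  77 126 152 159 161 159 158 151 140 129 112 106
  103  82  71  61  58  55  61 104 190 238]
 [ 69  68  64  41  34  32  69 119 152 162 164 1
[... 352 characters left out ...]
7 120 111 115 122 128 131
  129 122 121 117 117 107  95  75  63  55]
 [ 59  63  60  55  52  50  50  60  55  65  75  92  94  84  80  90 102 114
  121 119 123 118 120 120 115 103  82  62]
 [ 61  61  56  56  58  63  77  81  79  85  91  88  75  63  64  67  71  80
   96 110 113 121 117 119 119 116  95  77]
 [ 61  62  58  60  67  93 113 117 108 101  96  82  63  60  62  61  55  59
   73  91 110 116 119 120 121 112 101  78]
 [ 61  60  57  63  84 111 126 124 110 103  88  66  54  58  55  61  60  51
   60  66  82  99 111 118 117 104  91  76]
 [ 59  60  58  64  89 106 120 112 105  95  81  62  52  52  52  54  54  56
   53  58  64  78  92 105 112 103  83  65]]
[[228.8 283.9]
 [223.  270.8]
 [225.1 280.2]]
```

Run:
```python
from kin import *
s,q=tool(); T=pose(78.5,60,[.40,.371,.19]); n=20
print(rel(*T,n)); qq=s["qpos"]
a0=pose(78.5,173,s["position"]-.019*q.as_matrix()[:,2]); print((q.inv()*a0[1]).as_rotvec(True))
row=rel(*T,n); p,r=s["position"],q
for k in range(n):
    p=p+r.apply(np.array(row[0])/1000); r=r*R.from_rotvec(np.array(row[1])*np.radians(6))
    qn,e=ik(p,r,qq)
    if k%4==3 or abs(qn-qq).max()>.15: print(k,qn.round(2),abs(qn-qq).max().round(2),round(e,4),p.round(3)) 
    qq=qn
```

```text
([-0.8, -0.5, 0.2], [-0.955, -0.001, 0.001])
[-1.59213884  0.04305875  0.16216335]
3 [0.32 0.78 1.24 0.52 2.07 0.53] 0.06 0.0 [0.419 0.38  0.175]
7 [0.38 0.58 1.35 0.36 1.79 0.55] 0.08 0.0 [0.417 0.377 0.176]
11 [0.49 0.39 1.51 0.18 1.46 0.65] 0.09 0.0 [0.414 0.375 0.176]
15 [ 0.67  0.25  1.7  -0.1   1.12  0.91] 0.09 0.0 [0.411 0.372 0.176]
19 [ 0.9   0.2   1.89 -0.61  0.89  1.46] 0.17 0.0 [0.409 0.369 0.175]
```

```bash
python3 -m handwheel '[[[-0.8,-0.5,0.2],[-0.955,0,0],1],[[-0.8,-0.5,0.2],[-0.955,0,0],1],[[-0.8,-0.5,0.2],[-0.955,0,0],1],[[-0.8,-0.5,0.2],[-0.955,0,0],1],[[-0.8,-0.5,0.2],[-0.955,0,0],1],[[-0.8,-0.5,0.2],[-0.955,0,0],1],[[-0.8,-0.5,0.2],[-0.955,0,0],1],[[-0.8,-0.5,0.2],[-0.955,0,0],1],[[-0.8,-0.5,0.2],[-0.955,0,0],1],[[-0.8,-0.5,0.2],[-0.955,0,0],1],[[-0.8,-0.5,0.2],[-0.955,0,0],1],[[-0.8,-0.5,0.2],[-0.955,0,0],1],[[-0.8,-0.5,0.2],[-0.955,0,0],1],[[-0.8,-0.5,0.2],[-0.955,0,0],1],[[-0.8,-0.5,0.2],[-0.955,0,0],1],[[-0.8,-0.5,0.2],[-0.955,0,0],1],[[-0.8,-0.5,0.2],[-0.955,0,0],1],[[-0.8,-0.5,0.2],[-0.955,0,0],1],[[-0.8,-0.5,0.2],[-0.955,0,0],1],[[-0.8,-0.5,0.2],[-0.955,0,0],1]]'
python3 -m handwheel '[[[0,0,0],[0,0,0],1],[[0,0,0],[0,0,0],1]]'; python3 log.py; python3 chips.py
python3 - <<'E'
from h import *
a=vision.get_image("side")[210:410,170:370];b=vision.get_image("scene")[70:270,300:500]
f=lambda x:cv2.resize(x,(400,400),interpolation=cv2.INTER_CUBIC)
cv2.imwrite("pics/t3.png",np.hstack([f(a),f(b)])); print(tool()[0]["qpos"].round(2))
E
```

```text
clock: 21.5
position: [0.4074, 0.3679, 0.1745]
ee_rot: [0.2, 0.749, 0.61, 0.165]
contact_force: [0.4, -0.2, -1.6]
width: 0.0109
gripper_force: 118.3
clock: 21.75
position: [0.4085, 0.3691, 0.1748]
ee_rot: [0.199, 0.748, 0.611, 0.164]
contact_force: [0.4, 0.8, -2.1]
width: 0.0114
gripper_force: 118.3
scene 137.0 [(np.int32(36), [411.0, 241.0], [0.558, 0.267]), (np.int32(31), [399.0, 249.0], [0.542, 0.231]), (np.int32(46), [427.0, 249.0], [0.597, 0.257])]
side 162.0 [(np.int32(47), [245.0, 282.0], [0.558, 0.182]), (np.int32(43), [249.0, 300.0], [0.541, 0.225]), (np.int32(51), [219.0, 305.0], [0.598, 0.247]), (np.int32(59), [236.0, 311.0], [0.56, 0.256])]
[ 0.9   0.2   1.89 -0.61  0.89  1.46]
```

Four chips now show in the side view, all inside the tray; the fourth, at (.558,.182), was hidden from the scene camera by the near wall. Next I measure how the casserole sits in the gripper.

```bash
cat > dish.py <<'E'
from h import *; from scipy.optimize import least_squares
import sys
# casserole pose in tool frame: axes x_c=-?; nominal: y_c = tool x reversed sign handled by tilt60 pose
th=np.linspace(0,2*np.pi,72,endpoint=False); C=np.c_[np.cos(th),np.sin(th),0*th]
BODY=np.r_[C*[.05,.05,0]+[0,0,.046],C*[.025,.025,0]]
def fit(cams=("scene","side"),save=None):
    s,q=tool(); M=q.as_matrix(); g=s["position"]-.019*M[:,2]
    h=M[:,0]; b=np.radians(60); up=-M[:,1]*-np.cos(b)*1  # placeholder, replaced below
    # nominal casserole in tool frame: y_c=tool x, z_c = -cos(30)z + sin(30)y (tilt 60)
    zc=-np.sin(b)*M[:,2]+np.cos(b)*M[:,1]; R0=np.c_[np.cross(h,zc),h,zc]
    c0=g-.095*h-.043*zc
    obs={}
    for n in cams:
        im=vision.get_image(n); hsv=cv2.cvtColor(im,cv2.COLOR_BGR2HSV); m=((hsv[...,1]<45)&(hsv[...,2]>120)).astype(np.uint8)
        hull=cv2.convexHull(proj(n,BODY@R0.T+c0).astype(np.float32)); roi=np.zeros_like(m); cv2.fillConvexPoly(roi,hull.astype(np.int32),1)
        roi=cv2.dilate(roi,np.ones((13,13))); m&=roi; k,l,st,_=cv2.connectedComponentsWithStats(m); i=1+st[1:,4].argmax(); m=(l==i).astype(np.uint8)
        cs=max(cv2.findContours(m,cv2.RETR_EXTERNAL,cv2.CHAIN_APPROX_NONE)[0],key=len)[:,0].astype(float); obs[n]=(im,cs,hull.reshape(-1,2),st[i,4])
    def model(x): return c0+x[:3],R.from_rotvec(x[3]*R0[:,0]+x[4]*R0[:,1]).as_matrix()@R0
    def res(x):
        c,Rm=model(x); o=[x[:3]/.004,x[3:]/.05]
        for n in cams:
            im,cs,_,_=obs[n]; H=cv2.convexHull(proj(n,BODY@Rm.T+c).astype(np.float32))
            d=np.array([cv2.pointPolygonTest(H,(float(a),float(e)),True) for a,e in cs])+(-.5)
            hd=proj(n,[c+Rm@[0,.06,.043]])[0]-proj(n,[c+Rm@[0,0,.043]])[0]; cc=cs-proj(n,[c+Rm@[0,0,.03]])[0]
            keep=1.0*(cc@hd<.45*np.linalg.norm(cc,axis=1)*np.linalg.norm(hd)) 
            o.append(keep*np.clip(d,-3,3)*.3)
        return np.concatenate(o)
    f=least_squares(res,np.zeros(5),loss="soft_l1",diff_step=1e-3,x_scale=[.003]*3+[.03]*2); c,Rm=model(f.x)
    t=M.T@(c-s["position"]); print("centre",c.round(4),"off nominal",f.x.round(4),"tilt deg",np.degrees(np.arccos(Rm[2,2])).round(2),"zaxis",Rm[:,2].round(3),"in tool",t.round(4),"cost",round(f.cost,2),[(n,obs[n][3]) for n in cams])
    if save:
        ims=[]
        for n in cams:
            im=obs[n][0].copy(); cv2.polylines(im,[cv2.convexHull(proj(n,BODY@Rm.T+c).astype(np.float32)).astype(np.int32)],True,(0,0,255),1)
            x,y=proj(n,[c])[0].astype(int); ims.append(cv2.resize(im[max(0,y-60):y+60,max(0,x-60):x+60],(400,400)))
        cv2.imwrite(save,np.hstack(ims))
    return c,Rm
if __name__=="__main__":
    fit(("scene",)); fit(("scene","side"),"pics/d1.png")
E
python3 dish.py
```

```text
centre [0.3822 0.2761 0.1445] off nominal [ 0.0012 -0.0018 -0.0037 -0.     -0.0094] tilt deg 0.55 zaxis [-0.01  -0.002  1.   ] in tool [-0.0965 -0.0221  0.0222] cost 0.86 [('scene', np.int32(1412))]
centre [0.3822 0.2761 0.1448] off nominal [ 0.0013 -0.0018 -0.0034  0.01   -0.0155] tilt deg 1.15 zaxis [-0.017 -0.01   1.   ] in tool [-0.0965 -0.0218  0.0219] cost 19.67 [('scene', np.int32(1407)), ('side', np.int32(764))]
```

```bash
cat > plan.py <<'E'
from kin import *
s,q=tool(); M=q.as_matrix(); off=np.array([-.0965,-.022,.022])
def tcp(c): return np.array(c)-M@off
W=[(s["position"],0),(tcp([.382,.276,.22]),6),(tcp([.612,-.224,.22]),26),(tcp([.612,-.224,.10]),10)]
qq=s["qpos"]
for (a,_),(b,n) in zip(W,W[1:]):
    print("seg",n,(M.T@(b-a)/n*1000).round(2)); mx=0
    for k in range(1,n+1):
        qn,e=ik(a+(b-a)*k/n,q,qq); mx=np.maximum(mx,abs(qn-qq)*8); qq=qn
    print(qq.round(2),"rate",mx.round(2),round(e,4))
E
python3 plan.py
```

```text
seg 6 [  0.03   6.31 -10.89]
[ 0.9   0.13  1.77 -0.54  1.05  1.33] rate [0.   0.11 0.17 0.12 0.21 0.19] 0.0
seg 26 [-17.08  10.85   6.2 ]
[-0.35  0.14  1.76  0.12  0.72 -0.22] rate [0.45 0.15 0.18 0.29 0.19 0.59] 0.0
seg 10 [-0.04 -6.   10.39]
[-0.35  0.26  1.95  0.19  0.42 -0.31] rate [0.   0.12 0.16 0.1  0.25 0.11] 0.0
```

```bash
python3 -m handwheel '[[[0,3,-5],[0,0,0],1],[[0,6.3,-10.9],[0,0,0],1],[[0,6.3,-10.9],[0,0,0],1],[[0,6.3,-10.9],[0,0,0],1],[[0,6.3,-10.9],[0,0,0],1],[[0,6.3,-10.9],[0,0,0],1],[[0,3.3,-6],[0,0,0],1],[[-8,5,3],[0,0,0],1],[[-17,10.9,6.2],[0,0,0],1],[[-17,10.9,6.2],[0,0,0],1],[[-17,10.9,6.2],[0,0,0],1],[[-17,10.9,6.2],[0,0,0],1],[[-17,10.9,6.2],[0,0,0],1],[[-17,10.9,6.2],[0,0,0],1],[[-17,10.9,6.2],[0,0,0],1],[[0,0,0],[0,0,0],1],[[0,0,0],[0,0,0],1]]'
python3 log.py
python3 - <<'E'
from h import *
s,q=tool();M=q.as_matrix();c=s["position"]+M@[-.0965,-.022,.022]; print(c, M.T@(np.array([.612,-.224,.222])-c)*1000)
E
```

```text
clock: 24.22
position: [0.4747, 0.2257, 0.2499]
ee_rot: [0.199, 0.748, 0.611, 0.164]
contact_force: [-0.7, 0.6, -2.7]
width: 0.0112
gripper_force: 118.3
[0.4476525  0.13275779 0.21966705] [-316.99782649  202.5124998   113.10496991]
```

```bash
python3 -m handwheel '[[[-9,5.8,3.2],[0,0,0],1],[[-18,11.5,6.4],[0,0,0],1],[[-18,11.5,6.4],[0,0,0],1],[[-18,11.5,6.4],[0,0,0],1],[[-18,11.5,6.4],[0,0,0],1],[[-18,11.5,6.4],[0,0,0],1],[[-18,11.5,6.4],[0,0,0],1],[[-18,11.5,6.4],[0,0,0],1],[[-18,11.5,6.4],[0,0,0],1],[[-18,11.5,6.4],[0,0,0],1],[[-18,11.5,6.4],[0,0,0],1],[[-18,11.5,6.4],[0,0,0],1],[[-18,11.5,6.4],[0,0,0],1],[[-18,11.5,6.4],[0,0,0],1],[[-18,11.5,6.4],[0,0,0],1],[[-18,11.5,6.4],[0,0,0],1],[[-18,11.5,6.4],[0,0,0],1],[[-18,11.5,6.4],[0,0,0],1],[[0,0,0],[0,0,0],1],[[0,0,0],[0,0,0],1]]'
python3 log.py
python3 - <<'E'
from dish import *
c,_=fit(("scene",),"pics/d2.png"); fit(("scene","side"))
s,q=tool();M=q.as_matrix(); print(s["position"]+M@[-.0965,-.022,.022], M.T@(np.array([.612,-.224,.10])-c)*1000)
E
```

```text
clock: 26.72
position: [0.6377, -0.128, 0.2524]
ee_rot: [0.199, 0.748, 0.612, 0.164]
contact_force: [-0.2, 1.6, -2.6]
width: 0.0111
gripper_force: 118.3
centre [ 0.6106 -0.2261  0.2219] off nominal [ 0.001  -0.0069 -0.0037  0.      0.0018] tilt deg 0.28 zaxis [ 0.004 -0.003  1.   ] in tool [-0.1016 -0.0213  0.0226] cost 17.24 [('scene', np.int32(5448))]
centre [ 0.6119 -0.2219  0.2228] off nominal [ 0.0022 -0.003  -0.003   0.0652 -0.0059] tilt deg 3.9 zaxis [-0.017 -0.066  0.998] in tool [-0.0975 -0.0206  0.0222] cost 16.07 [('scene', np.int32(5447)), ('side', np.int32(164))]
[ 0.61102403 -0.22053298  0.22272602] [  2.00628332 -60.01681469 106.16096304]
```

```bash
python3 -m handwheel '[[[-0.3,-3,5.4],[0,0,0],1],[[-0.3,-6.1,10.9],[0,0,0],1],[[-0.3,-6.1,10.9],[0,0,0],1],[[-0.3,-6.1,10.9],[0,0,0],1],[[-0.3,-6.1,10.9],[0,0,0],1],[[-0.3,-6.1,10.9],[0,0,0],1],[[-0.3,-6.1,10.9],[0,0,0],1],[[-0.3,-6.1,10.9],[0,0,0],1],[[-0.3,-6.1,10.9],[0,0,0],1],[[-0.3,-6.1,10.9],[0,0,0],1],[[-0.3,-3,5.4],[0,0,0],1],[[0,0,0],[0,0,0],1],[[0,0,0],[0,0,0],1]]'
python3 log.py
python3 - <<'E'
from h import *
from dish import BODY
s,q=tool();M=q.as_matrix();c=s["position"]+M@[-.0965,-.022,.022]; print(c)
im=vision.get_image("scene"); k=4; o=np.array([255,340]); a=cv2.resize(im[340:480,255:440],None,fx=k,fy=k,interpolation=cv2.INTER_CUBIC)
f=lambda P:[(((proj("scene",P)-o+.5)*k-.5)).astype(np.int32).reshape(-1,1,2)]
cv2.polylines(a,f(BODY[:72]+c),True,(0,0,255),1); cv2.polylines(a,f(BODY[72:]+c),True,(255,0,0),1)
t=np.linspace(0,2*np.pi,72); cv2.polylines(a,f(np.c_[.612+.055*np.cos(t),-.224+.055*np.sin(t),0*t+.068]),True,(0,160,0),1)
cv2.imwrite("pics/f.png",a); print(a.shape)
E
```

```text
clock: 28.5
position: [0.64, -0.1319, 0.129]
ee_rot: [0.2, 0.748, 0.611, 0.165]
contact_force: [-0.1, -1.0, -2.7]
width: 0.0113
gripper_force: 118.3
[ 0.61306327 -0.22485792  0.09871393]
(560, 740, 3)
```

View pics/f.png

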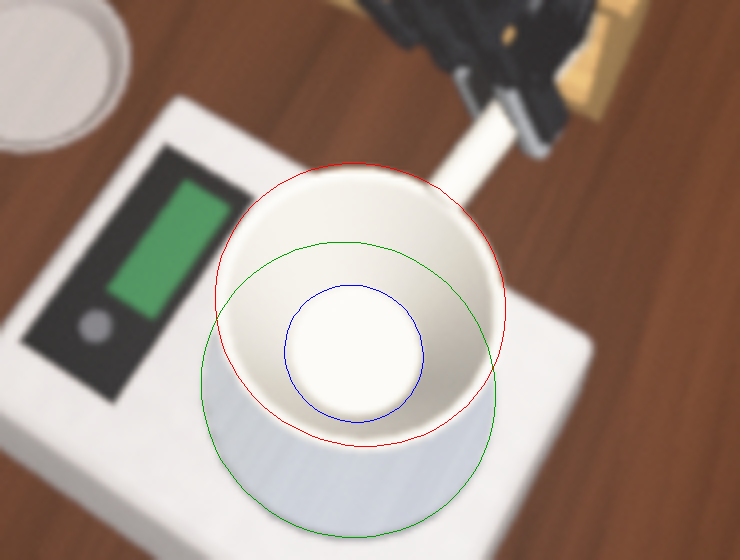

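The overlay shows the rim (red, centre about (360,305)) matching the picture to under 1 px and level. The green circle lies on the pan's edge, so the casserole is centred and about 30 mm above the pan. I'll lower it 19 mm straight down.

```bash
python3 -m handwheel '[[[0,-1.5,2.5],[0,0,0],1],[[0,-2.5,4.5],[0,0,0],1],[[0,-2.5,4.5],[0,0,0],1],[[0,-2,3],[0,0,0],1],[[0,-1,2],[0,0,0],1],[[0,0,0],[0,0,0],1],[[0,0,0],[0,0,0],1],[[0,0,0],[0,0,0],1]]'
python3 - <<'E'
from h import *
from dish import BODY
s,q=tool();M=q.as_matrix();c=s["position"]+M@[-.0965,-.022,.022]; print(c,abs(s["qd"]).max(),s["position"])
E
python3 chips.py
```

```text
clock: 29.55
position: [0.6397, -0.1317, 0.1096]
ee_rot: [0.2, 0.748, 0.611, 0.165]
contact_force: [1.6, -0.4, -2.2]
width: 0.0112
gripper_force: 118.3
[ 0.6127519  -0.22464255  0.07931616] 0.0020836792705670676 [ 0.63972546 -0.13172031  0.10961689]
scene 130.0 [(np.int32(35), [411.0, 241.0], [0.557, 0.267]), (np.int32(31), [399.0, 249.0], [0.542, 0.231]), (np.int32(44), [427.0, 250.0], [0.597, 0.257])]
side 181.0 [(np.int32(48), [246.0, 282.0], [0.558, 0.181]), (np.int32(45), [249.0, 300.0], [0.541, 0.225]), (np.int32(51), [219.0, 305.0], [0.598, 0.247]), (np.int32(59), [236.0, 311.0], [0.56, 0.256])]
```

The underside is at about 79 mm, 11 mm above the pan. The arm is still and all four chips are in the tray.

```bash
python3 -c "
from rig import manip; print(manip.sign_off())"
```

```text
the job is handed in; nothing more can be done
None
```

The job is handed in: the gripper is holding the empty casserole level about 11 mm above the middle of the balance pan, all four chips are in the tray by the camera images, and sign-off returned no verdict.

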